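# Lift a slide rack into the washer with self-closing tongs

### The arm

A 6-joint arm with a two-finger parallel gripper is mounted at the origin on the work surface. World frame = base frame: x ahead of the robot, y to its left, z up, the work surface at z = 0. Lengths are in m, angles in degrees, forces in N, time in s.
With the tool pointing down it reaches from about 0.3 to 0.75 m from the base axis. Payload 8.5 kg.
Tool frame: the origin (TCP) lies on the centre line of the jaws, within the pads' length; the fingertips stand 17 mm ahead of it and the grasp point (between the pads) lies 2 mm behind it (env.tcp_to_tips is the distance from the TCP to the fingertips, in m); z points along the fingers, y is the line along which they close (so a half turn about z gives the same grasp; the last joint's range is limited). The gripper opens to 85 mm and grips with 20 to 120 N. Pads are 22 mm wide; open, the fingers measure 114 mm over their backs; the gripper's body (76 mm by 85 mm) begins 54 mm behind the grasp point. The pads swing forward as they close: fully open they stand 13 mm farther back than shut.
Start: joints at [57.622, 21.807, 74.336, -0, 83.858, -12.336], TCP at [0.188, 0.517, 0.248] pointing down, gripper open.
Joint ranges: [-178.18, 178.18], [-50.72, 133.34], [12.68, 142.11], [-81.47, 261.47], [9.98, 163.14], [-165.26, 165.26]. Speed limits (degrees/s): [136.94, 136.94, 180, 180, 180, 180].

### API

Orientations are given as a 3x3 rotation matrix whose columns are the frame's x, y, z axes.
In Python, from rig import env gives the robot as it stands. The module is installed in compiled form; this text tells all that it offers.
- The arm moves only by the shell command python3 -m pendant 'ROWS' [FORCE]. ROWS is JSON, a list of rows, each a list of 7 numbers: the opening, from 0 (shut) to 1 (fully open), then the shift along the tool's x, y, z in m, then the turn, a rotation vector about the tool's x, y, z in rad. A call has 1 to 5 rows; each row is the pose to reach, as a shift and turn from the pose commanded when the call began, along the tool's axes at that moment; what a row does not reach only later rows make up. A row lasts 1/8 s, in which the tool goes at most 62.5 mm and 10.7 degrees, less where a joint would pass 70% of its speed; a pose out of reach is approached as far as the arm can. A call with a gripper value outside its range is refused whole. The fingers move at their own pace and stop on an object; FORCE is the grip in N (left out, the last holds). Time passes only in rows, so rows that repeat a pose let the fingers close. It gives the time, the measured TCP pose, the force, the opening and the grip force at its end, in the units of the state.
- env.observe(): the state, without advancing time (a new reading comes with each control period).
- env.get_image(name): name is "side" or "top" or "wrist"; returns a dict with "image" (384x512x3 uint8, blue, green, red), "fx", "fy", "cx", "cy" (pixels), "pose" (4x4, takes a point from camera to world coordinates). Camera axes: x right, y up, looking along -z (the intrinsics and any distortion apply to the point x, -y, -z); pixel columns grow to the right and rows downward; lengths in m; the calibration is good to about 2 mm. A picture is of the moment at which its call begins. There is no depth.
- env.close_job(): hands the job in; it is judged then, once.
Trained networks look in the newest picture that a camera, given by its name, has taken for a name from the list of things; names that differ only in an ending like _2 or _b are one class to them, and where a whole thing is asked for, a point or a joint stands for the part that bears it (a point fixed in the world has none). Each returns a list of dicts, best first, with "conf" (0 to 1); they miss things now and then, are a little off and sometimes report something else, mostly with a low value. They report only what shows in the picture. A call takes as long as a camera call. They do not tell look-alikes from the thing itself.
- env.find_in(camera, thing): "bbox" ([centre column, centre row, width, height] in pixels, round what is visible of it).
- env.trace(camera, thing): "mask" (384x512 bool, what is visible of it) and "bbox" ([centre column, centre row, width, height] in pixels, round what is visible of it).
- env.tip_of(camera, thing): "centre" ([column, row] in pixels: a listed point, or the origin of a listed thing).
The state is a dict: "time_s": time; "q": joint angles; "qvel": joint speeds; "joint_efforts": joint torques, N m; "position": TCP position; "tool_rot": TCP orientation; "ft_force": force on the tool from outside, world axes, zero at the start; "wrist_torque": the same for the moment, N m; "grip_width": finger opening in m; "gripper_force": force on a finger pad.
Only numpy, scipy, OpenCV 4.12 (cv2) and the standard library are available. Lean on these libraries where they do the work, as an engineer would, in place of code of your own. Each camera call takes 0.05 s, during which the arm holds its last target. There are 200 camera calls.

### The job

Take the self-closing tongs from their stand by squeezing the two tails, put the open jaws around the upright tab of the slide rack in the dish, and let go so that they clamp it. Then take the tongs again by the fixed middle post, lift the rack out and set it down gently, flat and fully down in the shallow pocket of the washer, with the tongs left clamped upright on the tab. Touch the rack only with the tongs, and do not disturb the bottle, beaker and tip box.

Things in the scene. Friction and masses are not known exactly. Their poses are not given: they have to be found in the camera images.
- tongs: Self-closing tongs, steel and black plastic, 124 mm tall, 0.13 kg, hanging upright. Origin midway between the arm pivots; z up, tails above, jaws below. A steel cross bar (92 mm along x, 14 wide, 8 high, centred on the origin) lies in the stand's notches. A fixed black post rises in the middle to z = 64. Two sprung arms at +y and -y move together: squeezing the tails along y opens the jaws along y
- tongs_tail (a point): Midway between the tails, 48 mm above the tongs' origin, axes as the tongs. Tails: steel plates 16 mm along x, 5 thick, 24 high, centred here; over their outer faces 57 mm free, 49 clamped on the tab, 39 squeezed to the stop. Squeeze from above, closing along y: about 8 N per tail starts the jaws opening, 15 N opens them fully, then a firm stop (20 to 50 N is fine)
- tongs_post (a point): Point on the tongs' middle post, 50 mm above the tongs' origin, axes as the tongs; post top 14 mm higher. Post: 20 mm along x, 12 along y. Taken from above with the fingers closing along x it carries the tongs without opening them: the tails are only 16 mm wide in x, and 39 mm is free between them in y when clamped
- tongs_tip (a point): Point midway between the two jaws, 52 mm below the origin, axes as the tongs. Jaw pads are 22 mm along x, 5 thick, 16 high, centred here in height: the tongs end 8 mm below. Gap between the pads: 2 mm free, 23 mm squeezed to the stop
- jaw (a joint): Opening angle of the jaws in rad: 0 closed, about 0.08 when clamped on the tab, 0.20 squeezed fully open (stop). A spring closes it
- stand: Fixed white stand for the tongs: base 100 x 80 mm, uprights at x = -36 and +36 mm with notches open upward (18 mm wide in y, floor 75 mm above the bench, cheeks to 87 mm) for the cross bar. Origin under the centre of the base. The tongs come out straight up
- dish: Fixed white open dish, outside 122 x 104 x 40 mm high, walls and floor 5 mm. Origin under its centre. The slide rack stands in it
- rack: Grey plastic slide rack holding six glass slides, about 0.2 kg (0.14 to 0.28): base 88 mm (x) by 70 mm (y), ends 30 mm high, with one upright flat tab in the middle. Origin at the centre of its underside, z up
- tab (a point): Point in the tab of the rack, 70 mm above the rack's underside, axes as the rack. The tab is a plate 40 mm along x, 10 mm thick along y, its top 10 mm above this point. The jaws should close here along y, from above, with the tongs' x along the rack's x
- pocket (a point): Centre of the pocket floor of the washer, 43 mm above the bench; the washer's x and y axes, z up. The pocket is 102 mm (x) by 84 mm (y) and 10 mm deep, in a bed 200 x 150 mm; the rack goes in with its x along the pocket's x, either way round. The console, 116 mm high over the bench, 121 mm at its display, begins 75 mm away at +y
- bottle: White capped bottle, 64 mm across, 140 mm high: bystander. Origin under its centre
- beaker: Glass beaker, 72 mm across, 85 mm high: bystander. Origin under its centre
- tipbox: Grey pipette tip box, 85 x 120 x 57 mm high: bystander. Origin under its centre
Things that resemble listed ones, but are neither listed nor needed, are in the scene too. Leave any purple or red look-alike of the dish alone.

How it is judged (in metres and radians):
On the way, in this order (a step that is already met when the one before it is completed fails the run):
1. the tongs are lifted out of the stand by the tails, jaws squeezed open (value of joint jaw above 0.14 rad and height (world z) of tongs above 0.11 m), for 0.2 s.
2. the tongs are clamped on the tab and let go, the rack still in the dish (x of tongs_tip in the frame of tab between -0.015 and 0.015 m and y of tongs_tip in the frame of tab between -0.006 and 0.006 m and z of tongs_tip in the frame of tab between -0.014 and 0.014 m and value of joint jaw between 0.045 and 0.12 rad and contact force between the fingers and tongs below 0.1 N and horizontal distance between rack and dish below 0.03 m and height (world z) of rack below 0.012 m), for 0.3 s.
3. the rack is lifted clear of the dish by the clamped tongs (x of tongs_tip in the frame of tab between -0.015 and 0.015 m and y of tongs_tip in the frame of tab between -0.006 and 0.006 m and z of tongs_tip in the frame of tab between -0.014 and 0.014 m and value of joint jaw between 0.045 and 0.12 rad and height (world z) of rack above 0.045 m and contact force between the fingers and tongs above 0.5 N), for 0.2 s.
At the end, for the whole second after the job is handed in: Rack at rest in the washer's pocket: within 10 mm of its centre in x and y, under 3 mm above the floor, level to 0.05 rad, aligned to 0.2 rad. Tongs let go, upright to 0.15 rad, still clamped: jaw 0.045 to 0.12, jaw point off the tab point by under 15 mm in x, 6 in y, 14 in z (x of rack in the frame of pocket between -0.01 and 0.01 m and y of rack in the frame of pocket between -0.01 and 0.01 m and z of rack in the frame of pocket below 0.003 m and angle between rack's own z axis and vertical below 0.05 rad and angle between the x axis of rack and the x axis of pocket, either way round below 0.2 rad and x of tongs_tip in the frame of tab between -0.015 and 0.015 m and y of tongs_tip in the frame of tab between -0.006 and 0.006 m and z of tongs_tip in the frame of tab between -0.014 and 0.014 m and value of joint jaw between 0.045 and 0.12 rad and angle between tongs's own z axis and vertical below 0.15 rad and linear speed of each of rack, tongs below 0.02 m/s and contact force between the fingers and tongs below 0.1 N); the robot touches nothing.
It fails at once if the fingers touch the rack (contact force between the fingers and rack above 1 N).
It fails at once if the rack is dropped or slammed into the washer (over 0.4 m/s within 50 mm of the pocket's floor centre) (distance between rack and pocket below 0.05 m and linear speed of rack above 0.4 m/s).
It fails at once if the bottle is disturbed (moved over 30 mm) (distance of bottle from where it was at the start of the episode above 0.03 m).
It fails at once if the beaker is disturbed (moved over 30 mm) (distance of beaker from where it was at the start of the episode above 0.03 m).
It fails at once if the tipbox is disturbed (moved over 30 mm) (distance of tipbox from where it was at the start of the episode above 0.03 m).
It also fails if it takes over 64 s, if anything falls off the work surface, if the arm or the gripper's body presses on something with over 40 N, if the wrist force passes 120 N, or if a joint passes its speed limit or range.

## Working session

There is one attempt and no reset: what is moved stays moved. The work goes in short steps, Python scripts to look and compute and a shell command to move; the robot and the scene stay as the last step left them, time stands still between calls to the robot, and variables do not carry over. Pictures are saved under pics/ and viewed, at most 10 in all, crops included, and the job is handed in when it is done.

```bash
mkdir -p pics; cat > h.py <<'E'
import numpy as np, cv2
from rig import env
def cam(n,save=None):
    d=env.get_image(n)
    if save: cv2.imwrite('pics/'+save,d['image'])
    return d
def ray(d,u,v):
    P=np.array(d['pose']); r=P[:3,:3]@np.array([(u-d['cx'])/d['fx'],-(v-d['cy'])/d['fy'],-1.]); return P[:3,3],r
def atz(d,u,v,z):
    o,r=ray(d,u,v); return o+r*(z-o[2])/r[2]
def proj(d,p):
    P=np.array(d['pose']); c=P[:3,:3].T@(np.array(p)-P[:3,3]); return np.array([d['cx']+d['fx']*c[0]/-c[2], d['cy']-d['fy']*c[1]/-c[2]])
def tri(rs):
    A=np.zeros((3,3));b=np.zeros(3)
    for o,r in rs:
        r=r/np.linalg.norm(r);M=np.eye(3)-np.outer(r,r);A+=M;b+=M@o
    return np.linalg.solve(A,b)
E
python3 - <<'E'
from h import *
np.set_printoptions(precision=3,suppress=True)
print(env.observe())
ims=[]
for n in ['top','side']:
    d=cam(n,n+'0.png'); print(n,{k:v for k,v in d.items() if k!='image'})
    for t in ['tongs','tongs_tail','tongs_post','tongs_tip','stand','dish','rack','tab','pocket','bottle','beaker','tipbox']:
        print(t,[(np.round(x['centre']),round(x['conf'],2)) for x in env.tip_of(n,t)[:3]])
E
```

```text
{'time_s': 0.0, 'q': array([ 57.623,  21.841,  74.386,   0.001,  83.86 , -12.335]), 'qvel': array([ 0.025, -0.099, -0.043, -0.024,  0.049, -0.045]), 'joint_efforts': array([ -0.   , -44.847, -23.128,  -0.   ,   0.005,  -0.   ]), 'position': array([0.188, 0.516, 0.248]), 'tool_rot': array([[-0.939,  0.343, -0.001],
       [ 0.343,  0.939, -0.001],
       [ 0.   , -0.001, -1.   ]]), 'ft_force': array([ 0.356, -0.273, -0.097]), 'wrist_torque': array([ 0.021, -0.003, -0.005]), 'gripper_force': 0.0, 'grip_width': 0.08548026538117756}
top {'fx': 427.1461411848502, 'fy': 427.1461411848502, 'cx': 254.76026591957628, 'cy': 185.73620018656496, 'pose': array([[-0.015,  0.998, -0.065,  0.486],
       [-1.   , -0.014,  0.012, -0.109],
       [ 0.011,  0.065,  0.998,  1.456],
       [ 0.   ,  0.   ,  0.   ,  1.   ]])}
tongs [(array([204., 197.]), 0.7)]
tongs_tail [(array([203., 196.]), 0.59)]
tongs_post [(array([202., 199.]), 0.57)]
tongs_tip [(array([313., 198.]), 0.66), (array([204., 200.]), 0.6)]
stand [(array([312., 198.]), 0.7), (array([209., 200.]), 0.69)]
dish [(array([318., 248.]), 0.79), 
[... 505 characters left out ...]
,  0.644, -0.739, -1.023],
       [ 0.014,  0.756,  0.655,  0.93 ],
       [ 0.   ,  0.   ,  0.   ,  1.   ]])}
tongs [(array([233., 170.]), 0.58)]
tongs_tail [(array([232., 156.]), 0.55)]
tongs_post [(array([235., 159.]), 0.6)]
tongs_tip [(array([230., 184.]), 0.76)]
stand [(array([232., 189.]), 0.67), (array([256., 276.]), 0.21)]
dish [(array([188., 296.]), 0.83), (array([256., 279.]), 0.74), (array([218., 230.]), 0.65)]
rack [(array([254., 278.]), 0.76)]
tab [(array([257., 262.]), 0.67)]
pocket [(array([217., 136.]), 0.89), (array([255., 279.]), 0.59)]
bottle [(array([262., 334.]), 0.62), (array([258., 261.]), 0.21)]
beaker [(array([287., 174.]), 0.79)]
tipbox [(array([301., 225.]), 0.68)]
```

View pics/top0.png

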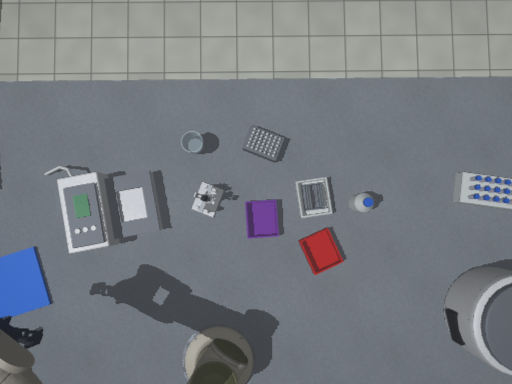

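View pics/side0.png

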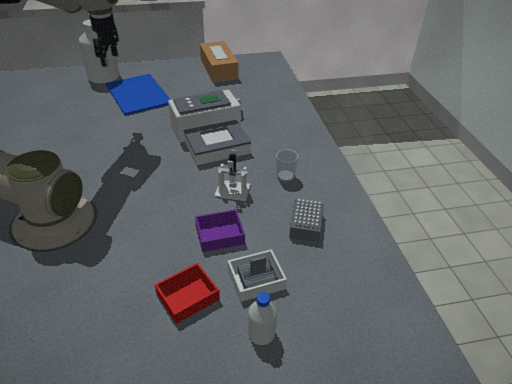

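The top view shows the tongs and stand at about (207,200), the white dish with the rack at (314,197) and the pocket at (133,204) with the console to its left. The purple and red trays are decoys. The side view agrees: stand (233,180), rack (256,278), pocket (217,137).

```bash
python3 - <<'E'
from h import *
np.set_printoptions(precision=3,suppress=True)
T=cam('top');S=cam('side')
for n,(a,b,z) in dict(tongs=((204,197),(233,170),.08),tail=((203,196),(232,156),.13),post=((202,199),(235,159),.13),tab=((317,197),(257,262),.075),rack=((312,194),(254,278),.005),pocket=((131,205),(217,136),.043),beaker=((197,146),(287,174),0),tip=((263,145),(301,225),0),bottle=((357,201),(262,334),0)).items():
    print(n,tri([ray(T,*a),ray(S,*b)]),atz(T,*a,z),atz(S,*b,z))
# outlines for yaw
for t,zz in [('dish',.04),('stand',.0),('pocket',.05),('rack',.03)]:
  env.get_image('top')
  for r in env.trace('top',t)[:3]:
    c,_=cv2.findContours(r['mask'].astype(np.uint8),0,2); c=max(c,key=cv2.contourArea)
    w=np.array([atz(T,*p[0],zz)[:2] for p in c]).astype(np.float32)*1000
    print(t,r['conf'],np.round(r['bbox']),cv2.minAreaRect(w))
W=cam('wrist'); print(W['fx'],W['cx'],W['cy'],W['pose'])
o=env.observe(); R=o['tool_rot']; print('cam in tool',R.T@(W['pose'][:3,3]-o['position']), R.T@W['pose'][:3,:3])
E
```

```text
tongs [0.54  0.039 0.081] [0.542 0.039 0.08 ] [0.538 0.041 0.08 ]
tail [0.539 0.036 0.137] [0.543 0.036 0.13 ] [0.536 0.046 0.13 ]
post [0.539 0.04  0.123] [0.533 0.04  0.13 ] [0.543 0.029 0.13 ]
tab [ 0.536 -0.326  0.075] [ 0.537 -0.326  0.075] [ 0.535 -0.326  0.075]
rack [ 0.54  -0.319  0.004] [ 0.55  -0.321  0.005] [ 0.531 -0.32   0.005]
pocket [0.521 0.282 0.048] [0.52  0.283 0.043] [0.522 0.288 0.043]
beaker [0.72  0.068 0.016] [0.72 0.07 0.  ] [0.728 0.087 0.   ]
tip [ 0.713 -0.155  0.003] [ 0.721 -0.157  0.   ] [ 0.706 -0.152  0.   ]
bottle [ 0.521 -0.476 -0.005] [ 0.524 -0.475  0.   ] [ 0.517 -0.478  0.   ]
dish 0.89 [318. 251.  43.  50.] ((363.0921325683594, -338.20831298828125), (127.06219482421875, 108.75978088378906), 22.35543441772461)
dish 0.88 [313. 197.  35.  40.] ((538.1484375, -316.8412170410156), (121.59130096435547, 108.06350708007812), 7.333397388458252)
dish 0.81 [262. 218.  32.  37.] ((471.1462097167969, -146.42361450195312), (102.50640106201172, 118.7244644165039), 89.22593688964844)
stand 0.85 [206. 201.  28.  34.] ((528.5699462890625, 16.970516204833984), (46.01563262939453, 101.96044921875), 64.17869567871094)
pocket 0.94 [110. 209. 106.  85.] ((531.615966796875, 354.0560302734375), (287.0059509277344, 314.9002380371094), 9.730724334716797)
rack 0.95 [312. 197.  24.  29.] ((541.351318359375, -317.15899658203125), (90.05447387695312, 69.39881134033203), 5.088245391845703)
rack 0.74 [192. 142.  20.  24.] ((731.0161743164062, 84.75485229492188), (70.57948303222656, 78.19324493408203), 89.61001586914062)
281.13269606483715 251.66210847020906 190.77956446248024 [[ 0.341 -0.896 -0.285  0.116]
 [ 0.94   0.325  0.103  0.543]
 [ 0.001 -0.303  0.953  0.374]
 [ 0.     0.     0.     1.   ]]
cam in tool [ 0.078  0.    -0.126] [[ 0.002  0.953  0.303]
 [ 1.    -0.001 -0.001]
 [-0.001  0.303 -0.953]]
```

```bash
python3 -m pendant '[[1,-0.06,-0.035,-0.003,0,0,0],[1,-0.11,-0.07,-0.01,0,0,0],[1,-0.16,-0.105,-0.01,0,0,0],[1,-0.21,-0.14,-0.01,0,0,0],[1,-0.26,-0.17,-0.01,0,0,0]]' | tail -8
python3 -m pendant '[[1,-0.05,-0.03,-0.003,0,0,0],[1,-0.10,-0.07,-0.01,0,0,0],[1,-0.15,-0.105,-0.01,0,0,0],[1,-0.20,-0.14,-0.01,0,0,0],[1,-0.234,-0.157,-0.01,0,0,0]]' | tail -8
python3 - <<'E'
from h import *
np.set_printoptions(precision=3,suppress=True)
d=cam('wrist','w1.png'); o=env.observe(); print(o['time_s'],o['position'],o['tool_rot'])
for t in ['tongs','tongs_tail','tongs_post','stand']:
    print(t,[(np.round(x['centre']),round(x['conf'],2)) for x in env.tip_of('wrist',t)[:3]])
E
```

```text
time_s: 2.48
position: [0.3753, 0.2661, 0.2586]
tool_rot: [[-0.939, 0.343, 0.001], [0.343, 0.939, 0.0], [-0.0, 0.001, -1.0]]
ft_force: [0.3, -0.4, 0.6]
grip_width: 0.0857
gripper_force: 0.0
time_s: 3.1
position: [0.5417, 0.0376, 0.2682]
tool_rot: [[-0.939, 0.345, 0.0], [0.345, 0.939, -0.0], [-0.0, -0.0, -1.0]]
ft_force: [-0.2, 0.2, 0.7]
grip_width: 0.0856
gripper_force: 0.0
3.15 [0.544 0.035 0.268] [[-0.938  0.347  0.001]
 [ 0.347  0.938 -0.001]
 [-0.001 -0.001 -1.   ]]
tongs [(array([245., 168.]), 0.78)]
tongs_tail [(array([248., 180.]), 0.62)]
tongs_post [(array([248., 182.]), 0.59)]
stand [(array([248., 158.]), 0.86)]
```

View pics/w1.png

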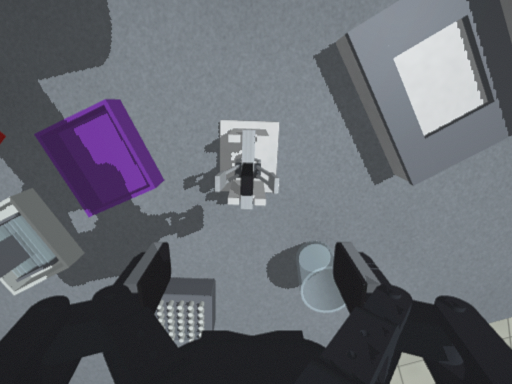

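The wrist view shows the stand at (248,160), with the tongs near (248,180). The gripper is nearly aligned with them; I'll zoom in.

```bash
python3 - <<'E'
from h import *
im=cv2.imread('pics/w1.png')[100:225,180:320]
cv2.imwrite('pics/w1c.png',cv2.resize(im,None,fx=4.6,fy=4.6,interpolation=cv2.INTER_CUBIC))
E
```

```text
(no output)
```

View pics/w1c.png

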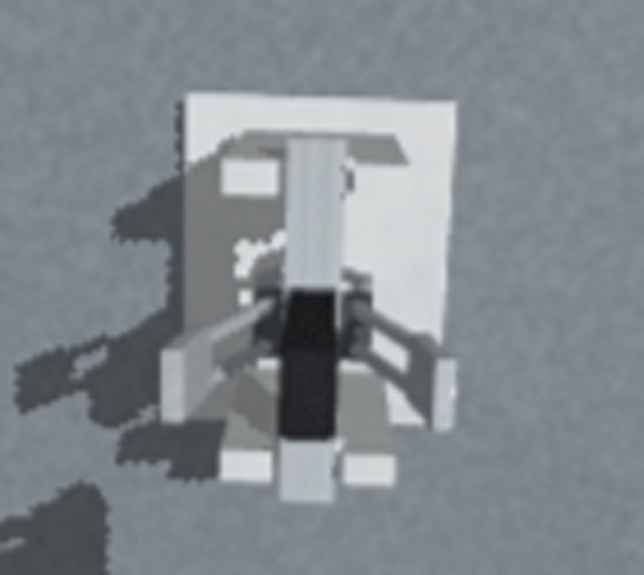

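```bash
cat > t.py <<'E'
from h import *
np.set_printoptions(precision=4,suppress=True)
d=cam('wrist')
f=lambda x,y,z: atz(d,180+x/4.6,100+y/4.6,z)
b1=f(316,138,.083);b2=f(307,501,.083)
t1=f(172,385,.139);t2=f(444,395,.139)
p=f(308,438,.143)
s=[f(184,93,.006),f(456,101,.006)]
v=b1-b2;print('bar',b1,b2,(b1+b2)/2,np.linalg.norm(v),np.degrees(np.arctan2(v[1],v[0])))
w=t2-t1;print('tails',t1,t2,(t1+t2)/2,np.linalg.norm(w),np.degrees(np.arctan2(w[1],w[0]))); print('post far edge',p)
w=s[1]-s[0];print('base',np.linalg.norm(w),np.degrees(np.arctan2(w[1],w[0])))
o=env.observe();R=o['tool_rot'];print(o['position'],'tool yaw x',np.degrees(np.arctan2(R[1,0],R[0,0])))
c=((b1+b2)/2+(t1+t2)/2)/2
print(c,'tool delta',R.T@(c-o['position']))
E
python3 t.py
```

```text
bar [0.494  0.0545 0.083 ] [0.5793 0.0207 0.083 ] [0.5366 0.0376 0.083 ] 0.09179616214677003 158.44727197276515
tails [0.5258 0.0119 0.139 ] [0.5468 0.0637 0.139 ] [0.5363 0.0378 0.139 ] 0.0558860435391529 67.87071012031942
post far edge [0.5448 0.0347 0.143 ]
base 0.0793641318005966 68.43554058047717
[0.5399 0.0411 0.2685] tool yaw x 160.01241363442892
[0.5365 0.0377 0.111 ] tool delta [ 0.002  -0.0043  0.1575]
```

```bash
python3 -m pendant '[[1,0.002,-0.004,0.03,0,0,0.03],[1,0.002,-0.004,0.03,0,0,0.03],[1,0.002,-0.004,0.03,0,0,0.03]]'; python3 - <<'E'
from h import *
d=cam('wrist'); print(env.observe()['position'])
im=d['image'][100:225,180:320]
cv2.imwrite('pics/w2c.png',cv2.resize(im,None,fx=4.6,fy=4.6,interpolation=cv2.INTER_CUBIC))
E
```

```text
time_s: 3.78
position: [0.5374, 0.0377, 0.2395]
tool_rot: [[-0.929, 0.369, 0.002], [0.369, 0.929, -0.0], [-0.001, 0.0, -1.0]]
ft_force: [0.1, 0.6, 0.6]
grip_width: 0.0853
gripper_force: 0.0
[0.53753798 0.03757705 0.23963857]
```

View pics/w2c.png

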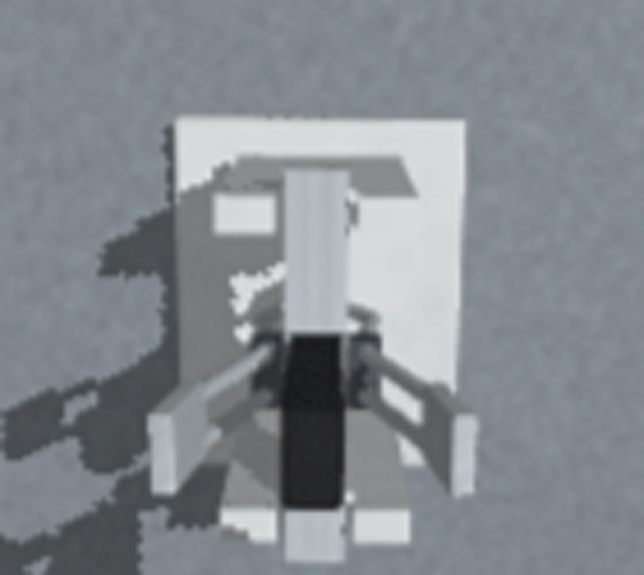

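Now the bar runs vertically from (316,170) to (315,562) in the crop, with the tail tops at (162,455) and (463,455), so the yaw is aligned.

```bash
sed -i 's/^b1=.*/b1=f(316,170,.083);b2=f(315,562,.083)/;s/^t1=.*/t1=f(162,455,.139);t2=f(463,455,.139)/;s/^p=.*/p=f(313,508,.143)/;s/^s=.*/s=[f(177,118,.006),f(465,120,.006)]/' t.py; python3 t.py
```

```text
bar [0.4961 0.0513 0.083 ] [0.5816 0.0169 0.083 ] [0.5389 0.0341 0.083 ] 0.09209981267831345 158.07640460266
tails [0.528  0.0084 0.139 ] [0.5485 0.0602 0.139 ] [0.5383 0.0343 0.139 ] 0.05574606116218854 68.38652262504428
post far edge [0.5466 0.0311 0.143 ]
base 0.07816388539058455 68.01439302219737
[0.5376 0.0375 0.2395] tool yaw x 158.28992701764608
[0.5386 0.0342 0.111 ] tool delta [-0.0019 -0.0027  0.1285]
```

```bash
python3 -m pendant '[[1,-0.002,-0.003,0.03,0,0,0],[1,-0.002,-0.003,0.06,0,0,0],[1,-0.002,-0.003,0.09,0,0,0],[1,-0.002,-0.003,0.114,0,0,0],[1,-0.002,-0.003,0.114,0,0,0]]' 35
python3 -m pendant '[[0.65,0,0,0,0,0,0],[0.5,0,0,0,0,0,0],[0.4,0,0,0,0,0,0],[0.3,0,0,0,0,0,0],[0.3,0,0,0,0,0,0]]' 35; python3 -m pendant '[[0.2,0,0,0,0,0,0],[0.2,0,0,0,0,0,0],[0.2,0,0,0,0,0,0]]'
```

```text
time_s: 4.5
position: [0.5377, 0.0337, 0.1237]
tool_rot: [[-0.929, 0.37, -0.002], [0.37, 0.929, 0.0], [0.002, -0.0, -1.0]]
ft_force: [-0.0, 0.2, 0.9]
grip_width: 0.0854
gripper_force: 0.0
time_s: 5.12
position: [0.5396, 0.0333, 0.1278]
tool_rot: [[-0.929, 0.371, 0.007], [0.371, 0.929, -0.001], [-0.007, 0.001, -1.0]]
ft_force: [-2.0, 0.6, 16.9]
grip_width: 0.036
gripper_force: 34.0
time_s: 5.5
position: [0.5396, 0.0333, 0.1277]
tool_rot: [[-0.929, 0.371, 0.007], [0.371, 0.929, -0.001], [-0.007, 0.001, -1.0]]
ft_force: [-1.7, 0.2, 16.2]
grip_width: 0.0364
gripper_force: 34.0
```

```bash
python3 -m pendant '[[0.2,0,0,-0.01,0,0,0],[0.2,0,0,-0.025,0,0,0],[0.2,0,0,-0.05,0,0,0],[0.2,0,0,-0.085,0,0,0],[0.2,0,0,-0.12,0,0,0]]';python3 -m pendant '[[0.2,0,0,-0.03,0,0,0],[0.2,0,0,-0.03,0,0,0],[0.2,0,0,-0.03,0,0,0]]'
python3 - <<'E'
from h import *
d=cam('wrist','w3.png'); o=env.observe()
for t in ['rack','dish','tab']: print(t,[(np.round(x['centre']),round(x['conf'],2)) for x in env.tip_of('wrist',t)[:3]])
E
```

```text
time_s: 6.12
position: [0.5378, 0.0336, 0.2461]
tool_rot: [[-0.929, 0.371, 0.0], [0.371, 0.929, -0.0], [-0.0, 0.0, -1.0]]
ft_force: [-0.1, -0.0, -1.4]
grip_width: 0.036
gripper_force: 36.3
time_s: 6.5
position: [0.5375, 0.0336, 0.2734]
tool_rot: [[-0.929, 0.371, -0.002], [0.371, 0.929, 0.0], [0.002, -0.0, -1.0]]
ft_force: [-0.2, 0.2, -1.6]
grip_width: 0.0358
gripper_force: 36.4
rack [(array([ 39., 246.]), 0.76)]
dish [(array([120., 162.]), 0.88), (array([ 42., 242.]), 0.56)]
tab [(array([256., 194.]), 0.2)]
```

View pics/w3.png

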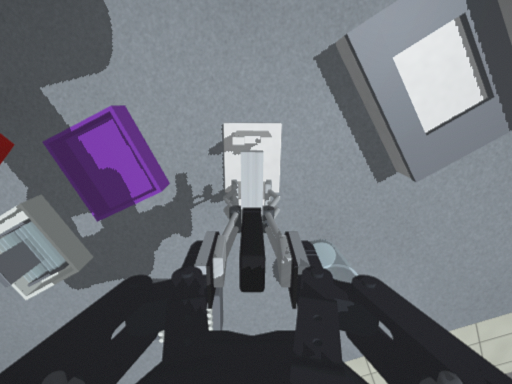

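The tongs are held by the tails with the post centred at (252,250), clear of the stand. Next I'll move beside the rack for a measurement.

```bash
python3 -m pendant '[[0.2,-0.015,-0.05,0,0,0,-0.12],[0.2,-0.03,-0.1,0,0,0,-0.24],[0.2,-0.048,-0.155,0,0,0,-0.36],[0.2,-0.066,-0.215,0,0,0,-0.48],[0.2,-0.066,-0.215,0,0,0,-0.48]]';python3 -m pendant '[[0.2,0,0,0,0,0,0],[0.2,0,0,0,0,0,0],[0.2,0,0,0,0,0,0]]'
python3 - <<'E'
from h import *
d=cam('wrist','w4.png'); o=env.observe()
for t in ['rack','dish','tab']: print(t,[(np.round(x['centre']),round(x['conf'],2),atz(d,*x['centre'],{'rack':.005,'dish':0,'tab':.075}[t])) for x in env.tip_of('wrist',t)[:3]])
im=d['image'][60:300,0:320]
cv2.imwrite('pics/w4c.png',cv2.resize(im,None,fx=2.5,fy=2.5,interpolation=cv2.INTER_CUBIC))
E
```

```text
time_s: 7.32
position: [0.5189, -0.1944, 0.2732]
tool_rot: [[-0.995, -0.096, -0.002], [-0.096, 0.995, 0.0], [0.002, 0.0, -1.0]]
ft_force: [-1.2, 0.8, -0.3]
grip_width: 0.0358
gripper_force: 36.4
time_s: 7.7
position: [0.5198, -0.1895, 0.2745]
tool_rot: [[-0.995, -0.101, 0.0], [-0.101, 0.995, -0.0], [-0.0, -0.0, -1.0]]
ft_force: [-0.1, 0.6, -1.0]
grip_width: 0.0361
gripper_force: 36.4
rack [(array([156., 166.]), 0.64, array([ 0.54408733, -0.32404117,  0.005     ]))]
dish [(array([143.,  18.]), 0.76, array([ 0.35825683, -0.34181625,  0.        ])), (array([286., 125.]), 0.67, array([ 0.46897702, -0.14575387,  0.        ]))]
tab [(array([139., 174.]), 0.94, array([ 0.53872871, -0.32203472,  0.075     ]))]
```

View pics/w4c.png

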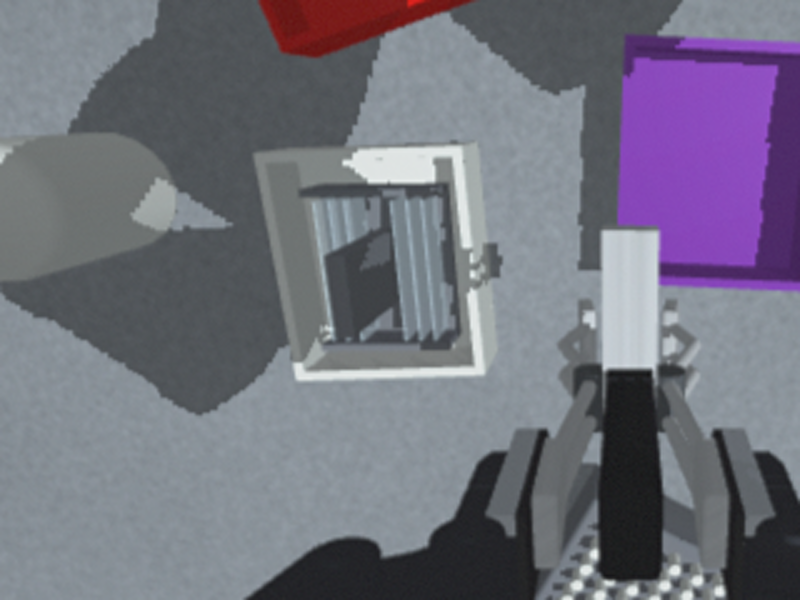

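The crop shows the rack in the white dish, with the dark tab at about crop (360,290) and its far top edge from (326,255) to (340,342). The held tongs are at (630,400).

```bash
python3 - <<'E'
from h import *
np.set_printoptions(precision=4,suppress=True,linewidth=220)
d=cam('wrist'); cv2.imwrite('pics/w5.png',d['image'])
f=lambda x,y,z: atz(d,x/2.5,60+y/2.5,z)
c=[f(255,152,.04),f(478,143,.04),f(487,375,.04),f(297,380,.04)]
for a,b in [(0,1),(1,2),(3,2),(0,3)]:
    v=c[b]-c[a]; print('dish',np.linalg.norm(v),np.degrees(np.arctan2(v[1],v[0])))
print('centre',sum(c)/4)
a,b=f(326,255,.085),f(340,342,.085);v=b-a;print('tab edge',a,b,np.linalg.norm(v),np.degrees(np.arctan2(v[1],v[0])))
e=[f(300,193,.035),f(445,185,.035),f(460,348,.035),f(325,347,.035)];print('rack',sum(e)/4,[np.linalg.norm(e[i]-e[i-1]) for i in range(4)])
g=cv2.cvtColor(d['image'],6)
print(g[154:202:2,122:164])
E
```

```text
dish 0.11140474894843129 98.11133756473625
dish 0.12351732528845473 4.431260667230502
dish 0.10484982465612054 97.49188382167603
dish 0.12213671928194687 7.470074047239902
centre [ 0.5379 -0.3192  0.04  ]
tab edge [ 0.5223 -0.3283  0.085 ] [ 0.5638 -0.3229  0.085 ] 0.041881910546733396 7.444963212476365
rack [ 0.5406 -0.3193  0.035 ] [np.float64(0.08381054422860058), np.float64(0.07491679926635703), np.float64(0.08843456800027892), np.float64(0.07419448364093421)]
[[114 114 123 ... 127 126 140]
 [114 114 119 ... 127 126 131]
 [113 114 114 ... 128 126 130]
 ...
 [114 114 113 ...  72 101 102]
 [114 113 117 ... 119 119 120]
 [113 115 149 ... 126 126 125]]
```

```bash
python3 - <<'E'
from h import *
from scipy.optimize import least_squares
np.set_printoptions(precision=4,suppress=True)
d=cam('wrist'); o=env.observe();R=np.array(o['tool_rot']);p=o['position']
obs=[((.046,0.007,.004),(601,229)),((.046,-.007,.004),(658,229)),((-.01,.006,.064),(603,577)),((-.01,-.006,.064),(657,577)),((.01,.006,.064),(610,474)),((.01,-.006,.064),(656,474))]
S=np.diag([1,1,-1])
# tongs x=tool x; z up ; y = -tool y
def res(q,full=False):
    r=[]
    for t,c in obs[:4]:
        t=np.array(t); a=q[3]
        t=np.array([np.cos(a)*t[0]+np.sin(a)*t[2],t[1],-np.sin(a)*t[0]+np.cos(a)*t[2]])
        w=p+R@(np.array([t[0],-t[1],-t[2]])+q[:3])
        r+=list(proj(d,w)-np.array([c[0]/2.5,60+c[1]/2.5]))
    return np.array(r+[q[3]*50*0.5])
s=least_squares(res,[0,0,.046,0]);print(s.x,s.fun)
a=s.x[3]; q=s.x
tip=q[:3]+np.array([-np.sin(a)*.052,0,.052*np.cos(a)]); w=p+R@tip; print('tip world',w,'tcp',p)
tab=np.array([.5415,-.3203,.075]); print('to tab, tool axes',R.T@(tab-w), 'tool yaw',np.degrees(np.arctan2(-R[1,0],-R[0,0])))
E
```

```text
[ 0.0017  0.0005  0.0542 -0.0396] [ 0.3291  0.1322  0.0501  0.1761 -1.6205 -0.1412  1.3223 -0.1013 -0.9889]
tip world [ 0.5158 -0.1902  0.1682] tcp [ 0.5196 -0.1904  0.2744]
to tab, tool axes [-0.0125 -0.132   0.0932] tool yaw 5.754530647546909
```

```bash
python3 -m pendant '[[0.2,-0.005,-0.045,0,0,0,-0.028],[0.2,-0.01,-0.09,0,0,0,-0.028],[0.2,-0.014,-0.133,0,0,0,-0.028],[0.2,-0.014,-0.133,0.03,0,0,-0.028],[0.2,-0.014,-0.133,0.06,0,0,-0.028]]';python3 -m pendant '[[0.2,0,0,0,0,0,0],[0.2,0,0,0,0,0,0],[0.2,0,0,0,0,0,0]]'
python3 - <<'E'
from h import *
d=cam('wrist'); s=cam('side')
a=cv2.resize(d['image'][130:330,150:350],None,fx=2.95,fy=2.95,interpolation=cv2.INTER_CUBIC)
b=cv2.resize(s['image'][200:300,220:285],(383,590),interpolation=cv2.INTER_CUBIC)
m=np.hstack([a,b])[:, :973]; m=cv2.resize(m,None,fx=.82,fy=1); m=m[:,:800]
cv2.imwrite('pics/w6c.png',m); print(m.shape)
E
```

```text
time_s: 8.62
position: [0.5468, -0.3221, 0.2133]
tool_rot: [[-0.992, -0.127, 0.0], [-0.127, 0.992, -0.0], [-0.0, -0.0, -1.0]]
ft_force: [0.1, 0.5, -1.9]
grip_width: 0.036
gripper_force: 36.4
time_s: 9.0
position: [0.5472, -0.3217, 0.2159]
tool_rot: [[-0.992, -0.128, 0.002], [-0.128, 0.992, -0.002], [-0.002, -0.002, -1.0]]
ft_force: [0.4, 0.5, -1.2]
grip_width: 0.0361
gripper_force: 36.4
(590, 798, 3)
```

View pics/w6c.png

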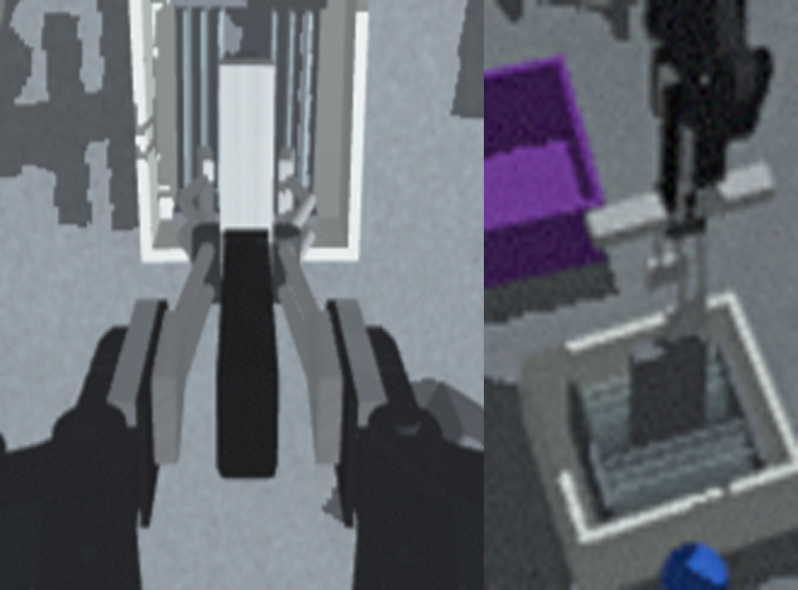

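The wrist view shows the bar (247) centred over the dish (rim 143–358) and the tab. The side view shows the jaws at (688,320), just above the tab at (668,390). A numeric check follows.

```bash
python3 - <<'E'
from h import *
np.set_printoptions(precision=1,suppress=True)
s=cam('side')
o=env.observe();R=o['tool_rot'];p=o['position']
X=lambda q:np.array([((q[0]-220)*383/65+590)*.82,(q[1]-200)*5.9])
a=np.radians(7.4);rx=np.array([np.cos(a),np.sin(a),0]);ry=np.array([-np.sin(a),np.cos(a),0]);c=np.array([.5415,-.3203,.005])
for n,x,y,z in [('tab TL',-.02,-.005,.08),('tab TR',.02,-.005,.08),('dish FL',-.061,-.052,.035),('dish FR',.061,-.052,.035),('dish BR',.061,.052,.035)]:
    print(n,X(proj(s,c+rx*x+ry*y+np.array([0,0,z]))))
for n,x,y,z in [('bar L far',-.046,0,-.004),('bar R',.046,0,-.004),('jawbot',0,0,.060),('jawbotL',-.011,0,.06),('jawbotR',.011,0,.06)]:
    w=p+R@np.array([-x,y,z+.051]); print(n,X(proj(s,w)))
E
```

```text
tab TL [638.6 358.2]
tab TR [712.4 335.2]
dish FL [590.2 538. ]
dish FR [815.4 463.4]
dish BR [742.9 286.9]
bar L far [598.6 227.5]
bar R [776.5 175.3]
jawbot [684.7 308. ]
jawbotL [664.2 314.3]
jawbotR [705.1 301.8]
```

```bash
python3 -m pendant '[[0.2,0.002,0.001,0.01,0,0,0],[0.2,0.002,0.001,0.02,0,0,0],[0.2,0.002,0.001,0.03,0,0,0],[0.2,0.002,0.001,0.039,0,0,0],[0.2,0.002,0.001,0.039,0,0,0]]'
```

```text
time_s: 9.78
position: [0.5445, -0.3206, 0.1744]
tool_rot: [[-0.992, -0.128, -0.001], [-0.128, 0.992, 0.001], [0.001, 0.001, -1.0]]
ft_force: [-0.0, -0.3, -1.7]
grip_width: 0.0361
gripper_force: 36.4
```

```bash
python3 -m pendant '[[0.45,0,0,0,0,0,0],[0.55,0,0,0,0,0,0],[0.7,0,0,0,0,0,0],[0.85,0,0,0,0,0,0],[0.9,0,0,0,0,0,0]]'; python3 -m pendant '[[0.9,0,0,0,0,0,0],[0.9,0,0,0,0,0,0],[0.9,0,0,-0.03,0,0,0],[0.9,0,0,-0.075,0,0,0],[0.9,0,0,-0.075,0,0,0]]'; python3 -m pendant '[[1,0,0,0,0,0,0],[1,0,0,0,0,0,0]]';  python3 - <<'E'
from h import *
d=cam('wrist'); s=cam('side')
a=cv2.resize(d['image'][100:300,160:340],None,fx=2.9,fy=2.9,interpolation=cv2.INTER_CUBIC)
b=cv2.resize(s['image'][200:300,220:265],(261,580),interpolation=cv2.INTER_CUBIC)
m=np.hstack([a,b]); cv2.imwrite('pics/w7c.png',m); print(m.shape)
for t in ['tongs','tongs_post','tongs_tip','tab']: print(t,[(np.round(x['centre']),round(x['conf'],2)) for x in env.tip_of('wrist',t)[:2]],[(np.round(x['centre']),round(x['conf'],2)) for x in env.tip_of('side',t)[:2]])
E
```

```text
time_s: 10.4
position: [0.5447, -0.3208, 0.1755]
tool_rot: [[-0.992, -0.128, 0.0], [-0.128, 0.992, -0.0], [-0.0, -0.0, -1.0]]
ft_force: [0.8, -0.2, -0.0]
grip_width: 0.0769
gripper_force: 0.0
time_s: 11.02
position: [0.5455, -0.3214, 0.2541]
tool_rot: [[-0.992, -0.128, 0.006], [-0.128, 0.992, -0.005], [-0.005, -0.006, -1.0]]
ft_force: [-0.2, 0.0, -0.7]
grip_width: 0.0764
gripper_force: 0.0
time_s: 11.28
position: [0.5445, -0.3205, 0.2491]
tool_rot: [[-0.992, -0.128, -0.002], [-0.128, 0.992, 0.002], [0.002, 0.002, -1.0]]
ft_force: [0.6, -0.5, -1.1]
grip_width: 0.0854
gripper_force: 0.0
(580, 783, 3)
tongs [(array([249., 190.]), 0.88), (array([133., 128.]), 0.69)] [(array([258., 247.]), 0.69)]
tongs_post [(array([250., 211.]), 0.91)] [(array([260., 231.]), 0.85)]
tongs_tip [(array([254., 172.]), 0.72)] [(array([257., 260.]), 0.67)]
tab [(array([250., 170.]), 0.71)] [(array([259., 261.]), 0.6)]
```

View pics/w7c.png

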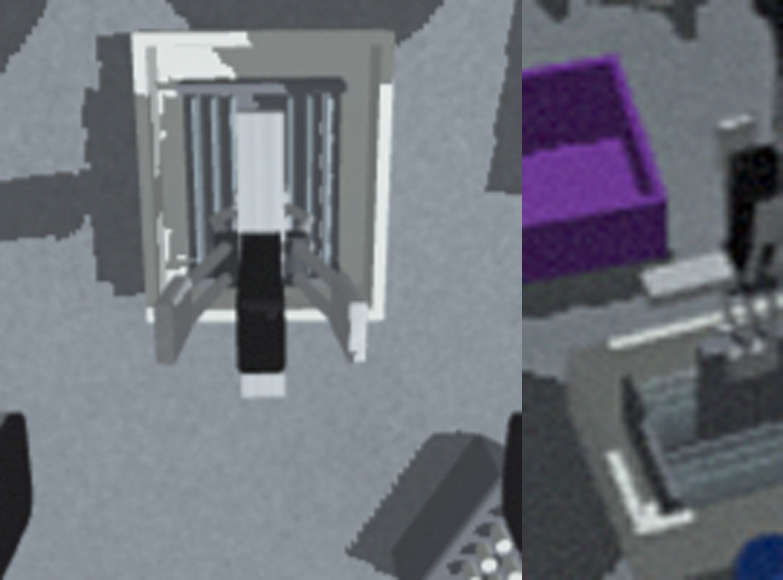

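The tongs stand clamped and upright on the tab. In the crop the bar runs from (260,112) to (263,396), and the far edge of the post is at (261,372).

```bash
python3 - <<'E'
from h import *
from scipy.optimize import least_squares
np.set_printoptions(precision=4,suppress=True)
d=cam('wrist'); o=env.observe();R=np.array(o['tool_rot']);p=np.array(o['position']);print(o['q'],p,R)
obs=[((.046,.007,.004),(237,112)),((.046,-.007,.004),(283,112)),((-.046,.007,.004),(242,396)),((-.046,-.007,.004),(285,396)),((-.01,.006,.064),(237,372)),((-.01,-.006,.064),(285,372)),((.01,.006,.064),(239,303)),((.01,-.006,.064),(285,303))]
def T(q,t):
    c,s=np.cos(q[3]),np.sin(q[3]); t=np.array([t[0]+q[4]*t[2],t[1]-q[5]*t[2],t[2]-q[4]*t[0]+q[5]*t[1]])
    return q[:3]+np.array([c*t[0]-s*t[1],s*t[0]+c*t[1],t[2]])
def res(q): return np.r_[np.concatenate([proj(d,T(q,t))-[160+c[0]/2.9,100+c[1]/2.9] for t,c in obs]),q[4:]*20]
s=least_squares(res,[.5445,-.3205,.127,np.radians(187),0,0]);q=s.x;print(q,np.degrees(q[3]));print(s.fun)
print('tip',T(q,(0,0,-.052)),'post',T(q,(0,0,.05)))
w=T(q,(0,0,.05)); print('post in tool',R.T@(w-p))
# rack ends far/near inner? dish rim
E
```

```text
[ -41.2061   30.2277   59.8259    0.       89.945  -138.552 ] [ 0.5447 -0.3208  0.2503] [[-0.9918 -0.1279  0.    ]
 [-0.1279  0.9918 -0.    ]
 [-0.     -0.     -1.    ]]
[ 0.5442 -0.3218  0.1289  3.2798 -0.0071  0.0031] 187.9174514457289
[-0.1365  0.5827  0.3653  0.4408 -0.0042 -0.4936 -0.2043 -0.6231  0.1864
  1.3044  0.4306  1.1559 -1.0508 -1.1262  0.4186 -1.2786 -0.1422  0.0613]
tip [ 0.5438 -0.322   0.0769] post [ 0.5445 -0.3216  0.1789]
post in tool [ 0.0003 -0.0008  0.0714]
```

```bash
python3 -m pendant '[[1,0,-0.001,0,0,0,0.18],[1,0,-0.001,0,0,0,0.36],[1,0,-0.001,0,0,0,0.54],[1,0,-0.001,0,0,0,0.72],[1,0,-0.001,0,0,0,0.9]]'; python3 -m pendant '[[1,0,0,0,0,0,0.18],[1,0,0,0,0,0,0.36],[1,0,0,0,0,0,0.54],[1,0,0,0,0,0,0.662],[1,0,0,0,0,0,0.662]]';python3 -m pendant '[[1,0,0,0,0,0,0],[1,0,0,0,0,0,0]]'; python3 - <<'E'
from h import *
np.set_printoptions(precision=4,suppress=True)
d=cam('wrist','w8.png');o=env.observe();R=np.array(o['tool_rot']);p=np.array(o['position']);print(np.degrees(np.arctan2(R[1,0],R[0,0])))
print('post in tool',R.T@(np.array([.5445,-.3216,.1789])-p))
for t,z in [('tongs_post',.179),('tongs_tail',.177),('tongs',.129)]: print(t,[(R.T@(atz(d,*x['centre'],z)-p),round(x['conf'],2)) for x in env.tip_of('wrist',t)[:2]])
E
```

```text
time_s: 12.45
position: [0.5448, -0.3218, 0.2503]
tool_rot: [[-0.713, 0.702, 0.0], [0.702, 0.713, -0.0], [-0.0, -0.0, -1.0]]
ft_force: [0.5, -0.5, 0.5]
grip_width: 0.0854
gripper_force: 0.0
time_s: 13.08
position: [0.5448, -0.3217, 0.2504]
tool_rot: [[-0.138, 0.99, 0.0], [0.99, 0.138, -0.0], [-0.0, 0.0, -1.0]]
ft_force: [0.2, 0.2, 0.2]
grip_width: 0.0852
gripper_force: 0.0
time_s: 13.32
position: [0.5448, -0.3218, 0.2503]
tool_rot: [[-0.138, 0.99, 0.0], [0.99, 0.138, -0.0], [-0.0, 0.0, -1.0]]
ft_force: [0.3, 0.9, 0.5]
grip_width: 0.0852
gripper_force: 0.0
97.90814812341095
post in tool [ 0.0002 -0.0003  0.0714]
tongs_post []
tongs_tail [(array([-0.0001,  0.0004,  0.0733]), 0.89), (array([0.0011, 0.001 , 0.0733]), 0.24)]
tongs [(array([0.0012, 0.0001, 0.1213]), 0.73)]
```

Aligned to within a millimetre. Now I'll descend and grip the post.

```bash
python3 -m pendant '[[1,0,0,0.02,0,0,0],[1,0,0,0.04,0,0,0],[1,0,0,0.06,0,0,0],[1,0,0,0.072,0,0,0],[1,0,0,0.072,0,0,0]]' 70;python3 -m pendant '[[0.6,0,0,0,0,0,0],[0.35,0,0,0,0,0,0],[0.2,0,0,0,0,0,0],[0.1,0,0,0,0,0,0],[0.1,0,0,0,0,0,0]]' 70;python3 -m pendant '[[0.1,0,0,0,0,0,0],[0.1,0,0,0,0,0,0]]'
```

```text
time_s: 14.15
position: [0.5447, -0.3217, 0.1778]
tool_rot: [[-0.137, 0.991, -0.001], [0.991, 0.137, 0.001], [0.001, -0.001, -1.0]]
ft_force: [0.0, -0.2, -0.6]
grip_width: 0.0854
gripper_force: 0.0
time_s: 14.78
position: [0.5447, -0.3219, 0.1786]
tool_rot: [[-0.137, 0.991, -0.0], [0.991, 0.137, -0.0], [-0.0, -0.0, -1.0]]
ft_force: [-1.8, -0.1, 1.8]
grip_width: 0.0185
gripper_force: 68.7
time_s: 15.02
position: [0.5448, -0.3219, 0.1786]
tool_rot: [[-0.137, 0.991, -0.0], [0.991, 0.137, -0.0], [-0.0, -0.0, -1.0]]
ft_force: [-2.3, -0.1, 4.6]
grip_width: 0.0187
gripper_force: 68.9
```

```bash
python3 -m pendant '[[0.1,0,0,-0.005,0,0,0],[0.1,0,0,-0.015,0,0,0],[0.1,0,0,-0.03,0,0,0],[0.1,0,0,-0.05,0,0,0],[0.1,0,0,-0.07,0,0,0]]';python3 -m pendant '[[0.1,0,0,-0.02,0,0,0],[0.1,0,0,-0.04,0,0,0],[0.1,0,0,-0.06,0,0,0],[0.1,0,0,-0.06,0,0,0]]'; python3 - <<'E'
from h import *
np.set_printoptions(precision=4,suppress=True)
s=cam('side','s9.png');d=cam('wrist','w9.png');t=cam('top')
for c in ['side','wrist','top']:
  for n in ['rack','tongs','tongs_tip','tab','pocket']: print(c,n,[(np.round(x['centre']),round(x['conf'],2)) for x in env.tip_of(c,n)[:2]])
E
```

```text
time_s: 15.65
position: [0.5449, -0.3217, 0.2499]
tool_rot: [[-0.137, 0.991, 0.001], [0.991, 0.137, -0.0], [-0.001, 0.001, -1.0]]
ft_force: [0.9, 0.1, -3.2]
grip_width: 0.0189
gripper_force: 68.4
time_s: 16.15
position: [0.5452, -0.3219, 0.3105]
tool_rot: [[-0.137, 0.991, 0.003], [0.991, 0.137, -0.003], [-0.003, 0.003, -1.0]]
ft_force: [-0.4, 0.7, -3.8]
grip_width: 0.0188
gripper_force: 68.5
side rack [(array([257., 245.]), 0.8)]
side tongs [(array([263., 202.]), 0.85)]
side tongs_tip [(array([261., 223.]), 0.9)]
side tab [(array([262., 223.]), 0.6)]
side pocket [(array([215., 134.]), 0.59)]
wrist rack [(array([247., 174.]), 0.55)]
wrist tongs [(array([248., 222.]), 0.74)]
wrist tongs_tip [(array([252., 194.]), 0.73), (array([253., 260.]), 0.52)]
wrist tab [(array([252., 194.]), 0.78)]
wrist pocket []
top rack [(array([316., 193.]), 0.45)]
top tongs [(array([323., 192.]), 0.63)]
top tongs_tip [(array([319., 194.]), 0.39)]
top tab [(array([321., 192.]), 0.76), (array([320., 194.]), 0.48)]
top pocket [(array([133., 201.]), 0.59)]
```

```bash
python3 -m pendant '[[0.1,0.015,0.001,0,0,0,0],[0.1,0.045,0.004,0,0,0,0],[0.1,0.08,0.007,0,0,0,0],[0.1,0.12,0.011,0,0,0,0],[0.1,0.16,0.014,0,0,0,0]]' | head -2;python3 -m pendant '[[0.1,0.04,0.004,0,0,0,0],[0.1,0.08,0.007,0,0,0,0],[0.1,0.12,0.011,0,0,0,0],[0.1,0.16,0.014,0,0,0,0],[0.1,0.20,0.018,0,0,0,0]]'|head -2;python3 -m pendant '[[0.1,0.04,0.004,0,0,0,0],[0.1,0.075,0.006,0,0,0,0],[0.1,0.105,0.009,0,0,0,0],[0.1,0.12,0.011,0,0,0,0],[0.1,0.126,0.011,0,0,0,0]]';python3 -m pendant '[[0.1,0,0,0,0,0,0],[0.1,0,0,0,0,0,0],[0.1,0,0,0,0,0,0]]'
python3 - <<'E'
from h import *
np.set_printoptions(precision=4,suppress=True)
d=cam('wrist','w10.png');print([(np.round(x['centre']),round(x['conf'],2),atz(d,*x['centre'],.043)) for x in env.tip_of('wrist','pocket')[:2]])
cv2.imwrite('pics/w10s.png',cv2.resize(d['image'],(800,600),interpolation=cv2.INTER_CUBIC))
E
```

```text
time_s: 17.68
position: [0.5364, -0.1591, 0.3085]
time_s: 18.3
position: [0.5265, 0.0413, 0.3086]
time_s: 18.92
position: [0.5207, 0.1661, 0.3084]
tool_rot: [[-0.137, 0.991, 0.0], [0.991, 0.137, -0.0], [-0.0, 0.0, -1.0]]
ft_force: [-0.4, -0.1, -3.2]
grip_width: 0.0188
gripper_force: 68.5
time_s: 19.3
position: [0.5212, 0.1649, 0.3083]
tool_rot: [[-0.136, 0.991, -0.0], [0.991, 0.136, -0.0], [-0.0, -0.0, -1.0]]
ft_force: [-0.3, 0.8, -2.9]
grip_width: 0.019
gripper_force: 68.5
[(array([264.,  74.]), 0.89, array([0.5215, 0.277 , 0.043 ]))]
```

View pics/w10s.png

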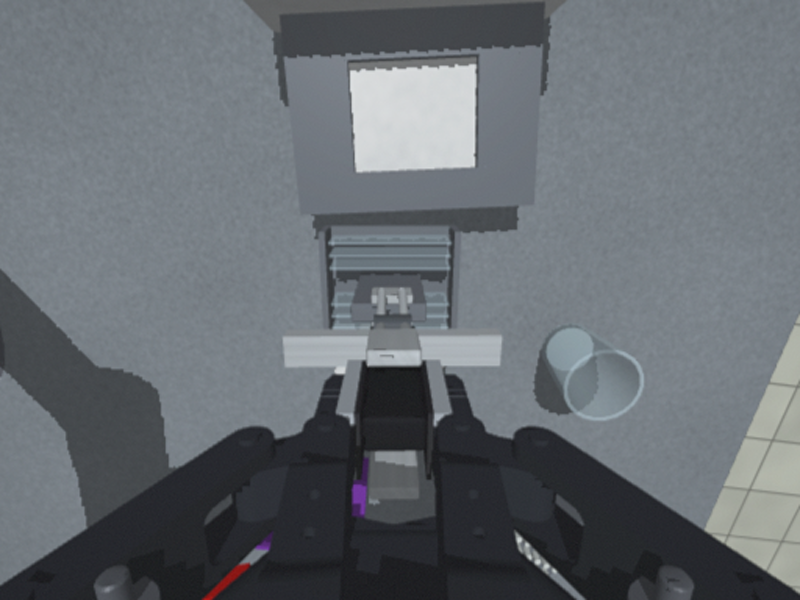

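The wrist view (800×600) shows the pocket as a white rectangle with corners near (348,62), (478,56), (477,167) and (355,172). The bed's front edge runs from (300,213) to (533,206), and the carried rack hangs level at (392,275).

```bash
python3 - <<'E'
from h import *
np.set_printoptions(precision=4,suppress=True)
d=cam('wrist');o=env.observe();p=np.array(o['position']);R=np.array(o['tool_rot'])
f=lambda x,y,z: atz(d,x*.64,y*.64,z)
def quad(c):
    for a,b in [(0,1),(3,2),(3,0),(2,1)]:
        v=c[b]-c[a]; print(np.linalg.norm(v),np.degrees(np.arctan2(v[1],v[0])))
    print('centre',sum(c)/4)
quad([f(347,62,.053),f(478,55,.053),f(477,167,.053),f(355,172,.053)])
a,b=f(300,213,.053),f(533,206,.053);v=b-a;print('bed front',a,b,np.linalg.norm(v),np.degrees(np.arctan2(v[1],v[0])))
th=np.arctan2(v[1],v[0]);m=(a+b)/2;print('pocket from bed front (75 in)',m+.075*np.array([-np.sin(th),np.cos(th),0]))
# rack upper rim front edge z=.03 above bottom ; bottom = TCP-.1736
zt=p[2]-.1736+.03
a,b=f(321,228,zt),f(459,227,zt);v=b-a;print('rack +y edge',a,b,np.linalg.norm(v),np.degrees(np.arctan2(v[1],v[0])));m=(a+b)/2
th=np.radians(7.9);print('rack centre',m-.035*np.array([-np.sin(th),np.cos(th),0]),p)
T=cam('top');S=cam('side')
for n,z in [('rack',p[2]-.1736),('tab',p[2]-.1036),('tongs',p[2]-.05)]:
    print(n,[atz(c,*env.tip_of(k,n)[0]['centre'],z)[:2] for k,c in [('top',T),('side',S)] if env.tip_of(k,n)])
for k,c in [('top',T),('side',S)]: print('pocket',k,[(x['conf'],atz(c,*x['centre'],.043)[:2]) for x in env.tip_of(k,'pocket')])
E
```

```text
0.10163220121400011 10.662923478375042
0.10156080111096143 10.16620894284056
0.08227814712588243 100.73618825486169
0.08315853570770236 100.68358878041276
centre [0.5231 0.2768 0.053 ]
bed front [0.4379 0.1871 0.053 ] [0.6343 0.2204 0.053 ] 0.19919550892188057 9.604125970673188
pocket from bed front (75 in) [0.5236 0.2777 0.053 ]
rack +y edge [0.4726 0.1959 0.1647] [0.5561 0.2081 0.1647] 0.08439474840978213 8.31856196684844
rack centre [0.5192 0.1674 0.1647] [0.5211 0.1652 0.3083]
rack [array([0.5199, 0.1605]), array([0.5123, 0.1815])]
tab [array([0.5181, 0.1623]), array([0.5155, 0.1675])]
tongs [array([0.5231, 0.1722]), array([0.513 , 0.1715])]
pocket top []
pocket side [(0.83, array([0.5194, 0.3   ]))]
```

```bash
python3 -m pendant '[[0.1,0.015,0.003,0,0,0,-0.01],[0.1,0.045,0.008,0,0,0,-0.025],[0.1,0.08,0.014,0,0,0,-0.038],[0.1,0.103,0.019,0,0,0,-0.038],[0.1,0.109,0.02,0,0,0,-0.038]]'|head -3;python3 -m pendant '[[0.1,0,0,0.005,0,0,0],[0.1,0,0,0.02,0,0,0],[0.1,0,0,0.04,0,0,0],[0.1,0,0,0.06,0,0,0],[0.1,0,0,0.07,0,0,0]]'|head -2;python3 -m pendant '[[0.1,0,0,0,0,0,0],[0.1,0,0,0,0,0,0],[0.1,0,0,0,0,0,0]]'
python3 - <<'E'
from h import *
np.set_printoptions(precision=4,suppress=True)
d=cam('wrist','w11.png');T=cam('top','t11.png');o=env.observe();p=np.array(o['position'])
for t in ['rack','tab','pocket']: print(t,[(np.round(x['centre']),round(x['conf'],2)) for x in env.tip_of('wrist',t)[:2]])
r=env.trace('wrist','rack'); 
for x in r[:2]: print(x['conf'],x['bbox'])
g=cv2.cvtColor(d['image'],6)
hsv=cv2.cvtColor(d['image'],cv2.COLOR_BGR2HSV)
w=g>190
for v in range(90,200,8):
    # white runs (pocket floor) per row
    xs=np.flatnonzero(np.diff(np.r_[0,w[v,150:370].astype(int),0])); print(v,[(a+150,b+150) for a,b in zip(xs[::2],xs[1::2]) if b-a>2])
E
```

```text
time_s: 20.88
position: [0.5257, 0.2781, 0.308]
tool_rot: [[-0.176, 0.984, -0.0], [0.984, 0.176, 0.0], [0.0, -0.0, -1.0]]
time_s: 21.5
position: [0.5258, 0.2754, 0.2372]
time_s: 21.88
position: [0.5262, 0.2763, 0.2391]
tool_rot: [[-0.174, 0.985, 0.001], [0.985, 0.174, 0.0], [0.0, 0.001, -1.0]]
ft_force: [-0.1, 0.4, -3.8]
grip_width: 0.0187
gripper_force: 68.4
rack []
tab [(array([246., 193.]), 0.57)]
pocket []
0.92 [248.8, 180.2, 92.5, 69.9]
90 [(np.int64(347), np.int64(370))]
98 []
106 []
114 []
122 []
130 []
138 [(np.int64(223), np.int64(227)), (np.int64(235), np.int64(238)), (np.int64(246), np.int64(249)), (np.int64(256), np.int64(260)), (np.int64(268), np.int64(272)), (np.int64(279), np.int64(283)), (np.int64(288), np.int64(293))]
146 []
154 []
162 []
170 []
178 []
186 []
194 []
```

```bash
python3 - <<'E'
from h import *
np.set_printoptions(precision=4,suppress=True)
d=cam('wrist');o=env.observe();p=np.array(o['position']);R=np.array(o['tool_rot'])
r=env.trace('wrist','rack')[0];m=r['mask']
z=p[2]-.1736+.03
a=np.arctan2(R[1,1],R[0,1]);print('yaw',np.degrees(a))
ex=np.array([np.cos(a),np.sin(a),0]);ey=np.array([-np.sin(a),np.cos(a),0])
c0=p*[1,1,0]+[-.0025,.0012,0]
for sx,sy in [(-1,1),(1,1),(1,-1),(-1,-1)]: print('model',proj(d,c0+ex*.044*sx+ey*.035*sy+[0,0,z]))
for v in range(146,215,8):
    xs=np.flatnonzero(m[v]); print(v,(xs.min(),xs.max()) if len(xs) else None)
# pocket rim predicted
pc=np.array([.5233,.2772,.053]);b=np.radians(10.3);px=np.array([np.cos(b),np.sin(b),0]);py=np.array([-np.sin(b),np.cos(b),0])
for sx,sy in [(-1,1),(1,1),(1,-1),(-1,-1)]: print('pocket',proj(d,pc+px*.051*sx+py*.042*sy))
g=cv2.cvtColor(d['image'],6)
for v in (150,165,175): print(v,g[v,185:215],g[v,285:315])
print(g[125:150,230])
E
```

```text
yaw 10.027151960957566
model [202.9996 146.4299]
model [294.9946 146.5814]
model [291.7082 214.447 ]
model [206.4279 214.3424]
146 (np.int64(205), np.int64(293))
154 (np.int64(204), np.int64(294))
162 (np.int64(204), np.int64(294))
170 (np.int64(205), np.int64(294))
178 (np.int64(205), np.int64(293))
186 (np.int64(206), np.int64(292))
194 (np.int64(206), np.int64(292))
202 (np.int64(206), np.int64(293))
210 (np.int64(207), np.int64(290))
pocket [202.1513 134.6302]
pocket [295.645  134.3398]
pocket [292.4882 206.4272]
pocket [206.1476 206.7021]
150 [117 118 118 118 117 118 117 117 118 117 118 117 118 118 119 118 119 117
  96 113 120 118 106  72  59  59  76 115 127 129] [131 123 107  74  59  64 111 119 119 118 118 117 117 118 119 117 117 118
 117 118 119 119 117 119 116 119 117 118 118 118]
165 [117 117 117 118 118 116 117 117 117 117 117 117 118 118 117 118 118 117
 106  96 112 118 118  95  67  66  78 104 121 107] [104 120  91  68  63  94 115 118 117 117 118 118 117 117 117 117 117 117
 118 117 118 117 117 117 117 116 117 118 117 118]
175 [117 117 118 117 116 117 116 118 117 117 117 116 116 117 118 118 117 118
 116  96 112 119 118 116  76  58  57  66 111 118] [ 89  90  69  60  66 110 118 117 117 117 116 118 118 118 117 117 117 118
 118 117 117 117 117 118 117 118 117 118 117 117]
[ 71  72  71  71  71  74 109 121 121 121 121 121 120 128 197 216 217 216
 193 137 116 119 120 120 121]
```

The rack mask matches my model and sits centred over the pocket, so I'll lower it gently.

```bash
python3 -m pendant '[[0.1,0,0,0.005,0,0,0],[0.1,0,0,0.01,0,0,0],[0.1,0,0,0.014,0,0,0],[0.1,0,0,0.017,0,0,0],[0.1,0,0,0.018,0,0,0]]'; python3 -m pendant '[[0.1,0,0,0.001,0,0,0],[0.1,0,0,0.002,0,0,0],[0.1,0,0,0.003,0,0,0],[0.1,0,0,0.003,0,0,0]]'|sed -n '2p;4p'
```

```text
time_s: 22.9
position: [0.5259, 0.2763, 0.2201]
tool_rot: [[-0.174, 0.985, -0.0], [0.985, 0.174, -0.0], [-0.0, -0.0, -1.0]]
ft_force: [-0.2, -0.7, -4.0]
grip_width: 0.0188
gripper_force: 68.6
position: [0.526, 0.2763, 0.2173]
ft_force: [0.3, 1.4, -4.1]
```

```bash
python3 -m pendant '[[0.1,0,0,0.0005,0,0,0],[0.1,0,0,0.001,0,0,0],[0.1,0,0,0.0015,0,0,0],[0.1,0,0,0.0015,0,0,0]]'|sed -n '2p;4p'
```

```text
position: [0.5263, 0.2763, 0.2166]
ft_force: [-0.8, -0.1, 4.9]
```

Contact is at exactly the predicted height (0.2166). Now I'll release.

```bash
python3 -m pendant '[[0.1,0,0,-0.0003,0,0,0],[0.25,0,0,-0.0003,0,0,0],[0.4,0,0,-0.0003,0,0,0],[0.6,0,0,-0.0003,0,0,0],[0.9,0,0,-0.0003,0,0,0]]'|sed -n '2p;4,6p'; python3 -m pendant '[[1,0,0,0,0,0,0],[1,0,0,-0.02,0,0,0],[1,0,0,-0.05,0,0,0],[1,0,0,-0.08,0,0,0],[1,0,0,-0.09,0,0,0]]'|sed -n '2p;4,6p'; python3 -m pendant '[[1,0,0,0,0,0,0],[1,0,0,0,0,0,0]]' | head -2
python3 - <<'E'
from h import *
np.set_printoptions(precision=4,suppress=True)
S=cam('side');T=cam('top');d=cam('wrist')
for k,c in [('side',S),('top',T),('wrist',d)]:
    for n,z in [('rack',.043),('tab',.113),('tongs_tip',.113),('tongs',.167),('tongs_post',.217)]: print(k,n,[(round(x['conf'],2),atz(c,*x['centre'],z)) for x in env.tip_of(k,n)[:1]])
m=env.trace('wrist','rack')[0]['mask'];ys,xs=np.nonzero(m);print('rack mask',xs.min(),xs.max(),ys.min())
a=np.radians(10.2);ex=np.array([np.cos(a),np.sin(a),0]);ey=np.array([-np.sin(a),np.cos(a),0]);c0=np.array([.5235,.2773,.073])
for sx,sy in [(-1,1),(1,1),(1,-1)]: print('model',proj(d,c0+ex*.044*sx+ey*.035*sy))
E
```

```text
position: [0.526, 0.2763, 0.216]
ft_force: [-1.0, 1.1, -0.3]
grip_width: 0.0679
gripper_force: 0.0
position: [0.5263, 0.2764, 0.3077]
ft_force: [0.0, 1.4, -0.1]
grip_width: 0.0853
gripper_force: 0.0
time_s: 25.4
position: [0.5257, 0.2762, 0.3047]
side rack [(0.68, array([0.512 , 0.2878, 0.043 ]))]
side tab [(0.61, array([0.5131, 0.286 , 0.113 ]))]
side tongs_tip []
side tongs [(0.87, array([0.5135, 0.2929, 0.167 ]))]
side tongs_post [(0.54, array([0.5276, 0.2842, 0.217 ]))]
top rack [(0.74, array([0.5205, 0.2809, 0.043 ]))]
top tab [(0.72, array([0.5301, 0.2866, 0.113 ]))]
top tongs_tip [(0.62, array([0.5247, 0.2825, 0.113 ]))]
top tongs [(0.79, array([0.5258, 0.2875, 0.167 ]))]
top tongs_post [(0.5, array([0.5227, 0.2793, 0.217 ]))]
wrist rack [(0.85, array([0.5225, 0.2727, 0.043 ]))]
wrist tab [(0.77, array([0.5199, 0.2806, 0.113 ]))]
wrist tongs_tip [(0.74, array([0.5257, 0.2778, 0.113 ]))]
wrist tongs [(0.91, array([0.5238, 0.2771, 0.167 ]))]
wrist tongs_post [(0.77, array([0.5265, 0.276 , 0.217 ]))]
rack mask 216 284 134
model [215.0008 135.8914]
model [285.0579 135.8097]
model [283.2335 189.0359]
```

The rack mask matches the seated pose, and the tongs stand upright and free of the fingers.

```bash
python3 -c "
from rig import env
print(env.close_job())"
```

```text
the job is handed in; nothing more can be done
None
```

The rack is seated in the washer pocket with the tongs clamped upright on its tab, and I handed the job in at about 25.6 s; no verdict came back, so this rests on my own camera and contact-height checks.

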